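Set the tester's blue address rocker with the stylus

TASK

Take the stylus out of the steel basket and, with its tip, gently tip the blue rocker on the address console right over to its other side, leaving the white rockers as they are and keeping the gripper itself off the console. Then lay the stylus back inside the basket, lowering it to the floor before letting go. Do not knock over or shove aside any of the vials, jars or the beaker.

Things in the scene. Friction and masses are not known exactly. Their poses are not given: they have to be found in the camera images.
- console: fixed white address console of a tablet dissolution tester: case 130 (x) x 170 (y) x 45 mm high, origin at the centre of its underside on the bench, z up. In the middle of its top is an open well with a row of five rocker switches. A red-digit display lies flat on the rim on the +x side
- well (a point): centre of the well's floor, 25 mm above the bench; axes as the console's. The well is 60 (x) x 96 (y) mm and 20 mm deep. The five rockers stand in a row along y, 16 mm apart, the middle one over this point; each is 24 mm long (x), 10 mm wide (y) and tips about its middle. The order of the rockers varies
- slot_blue: place of the only blue rocker, the one to flip: origin on the well floor under the rocker's middle, axes as the console's. Its pivot is 9 to 15 mm above this origin: the rocker is set in by an unreported 0 to 6 mm (firmly), so its height must be felt. Top face 4 mm above the pivot. At the start its -x end is up and its +x end down: 0.25 rad, 3 mm at the ends, 12 mm from the middle
- rocker_blue (a joint): tilt of the blue rocker (rad): 0 at the start with its -x end up; 0.5 when tipped right over to its stop with the -x end down. Stiff by friction: pressing down on the raised end 9 mm from the middle it gives way at about 2 to 3 N and follows the stylus for about 4.5 mm, then meets its stop and the force rises; it stays where it lies
- rocker_g1 (a joint): white rocker like the blue one, in the same row; the four white rockers are set in a mixture of positions. This joint (rad) reads 0 as it was at the start, whichever way it lies, and grows to 0.5 if it is tipped over; leave it
- rocker_g2 (a joint): white rocker like the blue one, in the same row; the four white rockers are set in a mixture of positions. This joint (rad) reads 0 as it was at the start, whichever way it lies, and grows to 0.5 if it is tipped over; leave it
- rocker_g3 (a joint): white rocker like the blue one, in the same row; the four white rockers are set in a mixture of positions. This joint (rad) reads 0 as it was at the start, whichever way it lies, and grows to 0.5 if it is tipped over; leave it
- rocker_g4 (a joint): white rocker like the blue one, in the same row; the four white rockers are set in a mixture of positions. This joint (rad) reads 0 as it was at the start, whichever way it lies, and grows to 0.5 if it is tipped over; leave it
- basket: fixed open steel basket, outer 240 (x) x 170 (y) x 35 mm high, walls and floor 3 mm; origin at the centre of its underside, z up. The stylus lies in it with a small amber vial and a small white jar in opposite corners
- stylus: loose stylus of about 30 to 65 g lying level in the basket: orange flat-sided handle 80 (x) x 18 (y) x 22 mm (z) whose underside centre is the origin; from the handle's -x end a black round shaft 6 mm thick runs along -x, at the handle's mid height (11 mm above the origin), and ends in a white ball tip
- stylus_tip (a point): the very end of the stylus's 6 mm ball tip (ball centre 3 mm short of it), 110 mm from the handle's centre along the stylus's -x axis and 11 mm above the stylus origin
- vial_in: standing bystander, origin at the centre of its underside: amber vial 24 mm across, 45 mm tall, in a corner of the basket
- jar_in: standing bystander, origin at the centre of its underside: white jar 28 mm across, 35 mm tall, in the opposite corner of the basket
- vial_mid: standing bystander, origin at the centre of its underside: amber vial 24 mm across, 50 mm tall, between console and basket
- vial_back: standing bystander, origin at the centre of its underside: amber vial 28 mm across, 55 mm tall, at the side or far part of the bench
- beaker: standing bystander, origin at the centre of its underside: glass beaker 76 mm across, 90 mm tall, at the side or far part of the bench
- tablet_jar: standing bystander, origin at the centre of its underside: white tablet jar 56 mm across, 75 mm tall, at the side or far part of the bench
Mind the look-alikes: they are no part of the job. Several things have the shape of the stylus; the one meant has the colours described above.

How it is judged (in metres and radians):
On the way, in this order (a step that is already met when the one before it is completed fails the run):
1. the stylus is lifted clear of the basket (height (world z) of stylus above 0.06 m and contact force between the fingers and stylus above 0.5 N), for 0.1 s.
2. the stylus presses on the blue rocker (contact force between stylus and slot_blue above 0.5 N).
3. the blue rocker has tipped right over (value of joint rocker_blue above 0.42 rad), for 0.2 s.
4. the stylus, still held, is lowered into the basket (handle underside under 30 mm above the basket's underside) (x of stylus in the frame of basket between -0.115 and 0.115 m and y of stylus in the frame of basket between -0.08 and 0.08 m and z of stylus in the frame of basket below 0.03 m and contact force between the fingers and stylus above 0.5 N), for 0.05 s.
At the end, for the whole second after the job is handed in: Blue rocker over at its other stop (above 0.42 rad), white rockers as they were (within 0.15 rad), the stylus at rest wholly inside the basket: its origin within 115 mm (x), 80 mm (y) of the basket centre and under 30 mm above its underside, the tip within the walls, not above the rim (value of joint rocker_blue above 0.42 rad and value of joint each of rocker_g1, rocker_g2, rocker_g3, rocker_g4 below 0.15 rad and x of stylus in the frame of basket between -0.115 and 0.115 m and y of stylus in the frame of basket between -0.08 and 0.08 m and z of stylus in the frame of basket below 0.03 m and x of stylus_tip in the frame of basket between -0.12 and 0.12 m and y of stylus_tip in the frame of basket between -0.085 and 0.085 m and z of stylus_tip in the frame of basket below 0.035 m and linear speed of stylus below 0.02 m/s); the robot touches nothing.
It fails at once if a white rocker is tipped by more than 0.15 rad (value of joint any of rocker_g1, rocker_g2, rocker_g3, rocker_g4 above 0.15 rad).
It fails at once if the gripper or arm touches the console or the blue rocker (over 1 N) (contact force between any of the fingers, the arm and console above 1 N or contact force between any of the fingers, the arm and slot_blue above 1 N).
It fails at once if the stylus presses on the blue rocker with more than 20 N (contact force between stylus and slot_blue above 20 N).
It fails at once if a vial, jar or the beaker is tipped over (0.5 rad) or shoved by more than 30 mm (angle between any of vial_in, jar_in, vial_mid, vial_back, beaker, tablet_jar's own z axis and vertical above 0.5 rad or distance of any of vial_in, jar_in, vial_mid, vial_back, beaker, tablet_jar from where it was at the start of the episode above 0.03 m).
It also fails if it takes over 58 s, if anything falls off the work surface, if the arm or the gripper's body presses on something with over 40 N, if the wrist force passes 120 N, or if a joint passes its speed limit or range.

ROBOT

A 7-joint arm with a two-finger parallel gripper is mounted at the origin on the work surface. World frame = base frame: x ahead of the robot, y to its left, z up, the work surface at z = 0. Lengths are in mm, angles in rad, forces in N, time in s.
With the tool pointing down it reaches from about 375 to 925 mm from the base axis. Payload 3.1 kg.
Tool frame: the origin (TCP) lies on the centre line of the jaws, within the pads' length; the fingertips stand 14 mm ahead of it and the grasp point (between the pads) lies 5 mm behind it; z points along the fingers, y is the line along which they close (so a half turn about z gives the same grasp; the last joint's range is limited). The gripper opens to 85 mm and grips with 20 to 120 N. Pads are 22 mm wide; open, the fingers measure 114 mm over their backs; the gripper's body (76 mm by 85 mm) begins 54 mm behind the grasp point. The pads swing forward as they close: fully open they stand 13 mm farther back than shut.
Start: joints at [-1.271, 0.383, 0.044, 1.598, -0.018, 1.161, -0.05], TCP at [251.783, 599.257, 245.269] pointing down, gripper open.
Joint ranges: [-2.61, 2.61], [-0.41, 2.15], [-1.48, 1.57], [0, 2.5], [-1.57, 4.71], [0.05, 1.97], [-2.85, 2.85]. Speed limits (rad/s): [2.79, 2.79, 3.14, 3.14, 3.14, 3.14, 3.14].

INTERFACE

Orientations are given as a unit quaternion [w, x, y, z].
In Python, from station import sense, vision, robot gives the robot as it stands.
- The arm moves only by the tool move_arm, never from a script. Its argument "increments" is a list of rows, each a list of 3 entries, a list of its own where there are three numbers: the shift along the tool's x, y, z in mm, then the turn about the tool's z in rad, then the finger opening in mm, from 0 to 85.4. A call has 1 to 20 rows; each row is the pose to reach, as a shift and turn from the pose commanded when the call began, along the tool's axes at that moment; what a row does not reach only later rows make up. A row lasts 1/12 s, in which the tool goes at most 41.7 mm and 7.16 degrees, less where a joint would pass 70% of its speed; a pose out of reach is approached as far as the arm can. A call with a gripper value outside its range is refused whole. The fingers move at their own pace and stop on an object; "grip_force" is the grip in N (left out, the last holds). Time passes only in rows, so rows that repeat a pose let the fingers close. It gives the time, the measured TCP pose, the force, the opening and the grip force at its end, in the units of the state.
- sense(): the state, without advancing time (a new reading comes with each control period).
- vision.capture(name): name is "side" or "top"; returns the picture (400x640x3 uint8, red, green, blue); there is no depth.
- vision.camera_params(name): a dict with "fx", "fy", "cx", "cy" (pixels), "D" ([k1, k2, p1, p2, k3] as OpenCV has them; the pictures are not rectified), "camera_from_world" (4x4, takes a point from world to camera coordinates). Camera axes: x right, y up, looking along -z (the intrinsics and any distortion apply to the point x, -y, -z); pixel columns grow to the right and rows downward; lengths in mm; the calibration is good to about 2 mm. A picture is of the moment at which its call begins. camera_params takes no time and is no camera call.
- robot.finish_job(): hands the job in; it is judged then, once.
The state is a dict: "clock": time; "q": joint angles; "joint_velocities": joint speeds; "effort": joint torques, N m; "ee_pos": TCP position; "orientation": TCP orientation; "wrist_force": force on the tool from outside, world axes, zero at the start; "torque": the same for the moment, N m; "grip_width": finger opening in mm; "grip_force": force on a finger pad.
Only numpy, scipy, OpenCV 4.12 (cv2) and the standard library are available. Lean on these libraries where they do the work, as an engineer would, in place of code of your own. Each camera call takes 0.05 s, during which the arm holds its last target. There are 200 camera calls.

## Working session

There is one attempt and no reset: what is moved stays moved. The work goes in short steps, Python scripts to look and compute and a tool call to move; the robot and the scene stay as the last step left them, time stands still between calls to the robot, and variables do not carry over. Pictures are saved under pics/ and viewed, at most 13 in all, crops included, and the job is handed in when it is done.

Besides the shell and the picture viewer there is one more tool, called after "Call:" as name(argument=value, ...), one argument or row to a line, values as JSON. move_arm: Moves the arm, as the interface text tells. Its arguments: {"type":"object","properties":{"increments":{"type":"array"},"grip_force":{"type":"number"}},"required":["increments"]}

```bash
mkdir -p pics; cat > h.py <<'E'
import numpy as np, cv2
from station import sense, vision, robot
def ray(name,u,v):
    p=vision.camera_params(name);K=np.array([[p['fx'],0,p['cx']],[0,p['fy'],p['cy']],[0,0,1.]])
    x,y=cv2.undistortPoints(np.array([[[u,v]]],float),K,np.array(p['D'],float))[0,0]
    T=np.array(p['camera_from_world']);R=T[:3,:3];c=-R.T@T[:3,3]
    return c,R.T@np.array([x,-y,-1.])
def at(name,u,v,z):
    c,d=ray(name,u,v);return c+d*(z-c[2])/d[2]
def proj(name,P):
    p=vision.camera_params(name);K=np.array([[p['fx'],0,p['cx']],[0,p['fy'],p['cy']],[0,0,1.]])
    T=np.array(p['camera_from_world']);q=(T[:3,:3]@np.array(P,float).T).T+T[:3,3]
    q=np.atleast_2d(q)*[1,-1,-1]
    return cv2.projectPoints(q,np.zeros(3),np.zeros(3),K,np.array(p['D'],float))[0][:,0]
def snap(name,fn,crop=None,k=1):
    im=vision.capture(name)[:,:,::-1]
    if crop: a,b,c,d=crop;im=im[b:d,a:c]
    im=cv2.resize(im,None,fx=k,fy=k,interpolation=cv2.INTER_CUBIC);cv2.imwrite('pics/'+fn,im)
E
python3 - <<'E'
from h import *
snap('top','t0.png',None,1.25);snap('side','s0.png',None,1.25)
s=sense();print(s)
for n in('top','side'):print(n,ray(n,320,200))
E
```

```text
{'clock': 0.1, 'q': array([-1.27079149,  0.38379759,  0.04382443,  1.59944971, -0.01785438,
        1.1611749 , -0.04990079]), 'joint_velocities': array([ 0.00132997, -0.00078043, -0.00191756, -0.00368985, -0.00045142,
        0.00054371,  0.0005841 ]), 'effort': array([ 3.10981683e-03, -4.34730148e+01,  1.02956414e+00, -2.50453287e+01,
        1.08960830e-02,  5.43854374e-03, -6.06626088e-06]), 'ee_pos': array([251.49021165, 598.4750899 , 243.96870419]), 'orientation': array([-1.58345907e-04,  1.97540385e-01,  9.80293992e-01, -1.20854117e-03]), 'wrist_force': array([ 0.13232512, -0.33613084, -0.4395174 ]), 'torque': array([-0.00959866,  0.01652259, -0.0081843 ]), 'grip_force': 0.0, 'grip_width': 85.43438611183284}
top (array([ 389.55745088,  -71.44501669, 1381.68840926]), array([ 0.08711068, -0.01665719, -0.99610977]))
side (array([ 159.91192239, -881.43813416,  926.48333559]), array([ 0.29231437,  0.62677433, -0.72237621]))
```

View pics/t0.png

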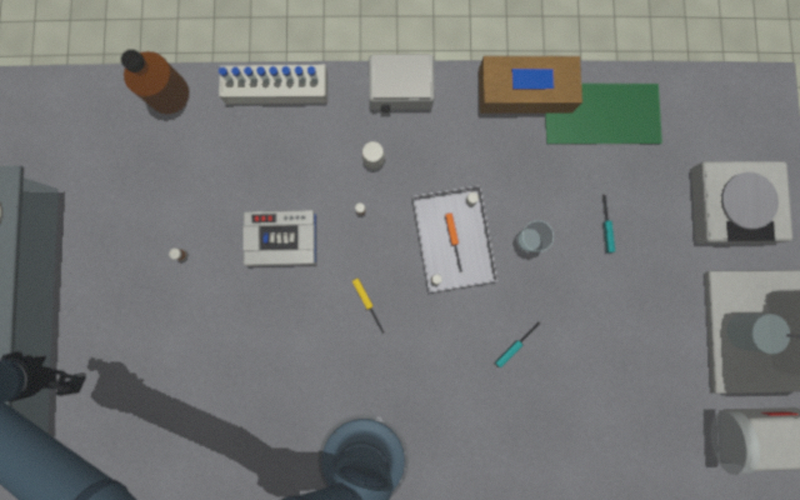

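View pics/s0.png

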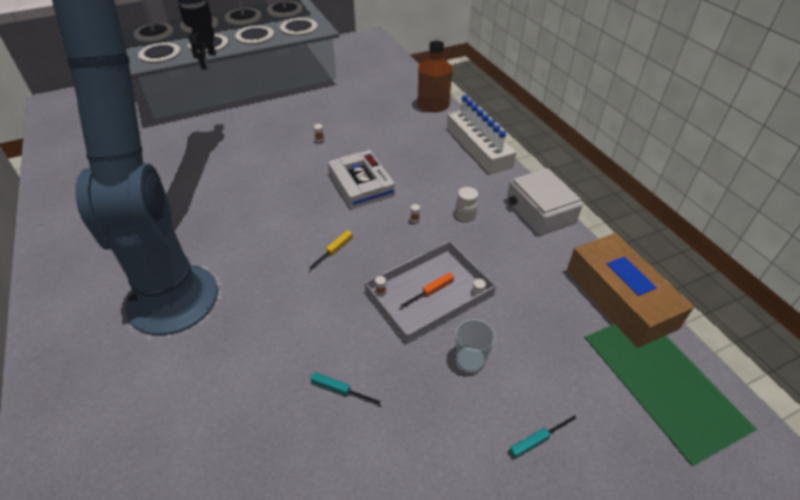

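The picture from above shows +x up and +y left. Stylus-shaped things in the 1.25x picture are orange at (452,228) in the basket, yellow (362,293), teal (608,225) and teal (510,352). The orange one with a black shaft, in the basket, fits the description. The console is at (279,238), with the blue rocker near (265,238). I'll confirm both in an enlarged crop.

```bash
python3 - <<'E'
from h import *
im=vision.capture('top')[:,:,::-1]
k=8
a=cv2.resize(im[164:216,192:256],None,fx=6,fy=6,interpolation=cv2.INTER_CUBIC)
b=cv2.resize(im[146:238,328:398],None,fx=6,fy=6,interpolation=cv2.INTER_CUBIC)
o=np.zeros((552,384+420-4,3),np.uint8);o[:312,:384]=a;o[:, 384:]=b[:,:416]
s=vision.capture('side')[:,:,::-1]
c=cv2.resize(s[118:166,260:320],None,fx=5,fy=5,interpolation=cv2.INTER_CUBIC);o[312:552,:300]=c
cv2.imwrite('pics/c1.png',o)
E
```

```text
(no output)
```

View pics/c1.png

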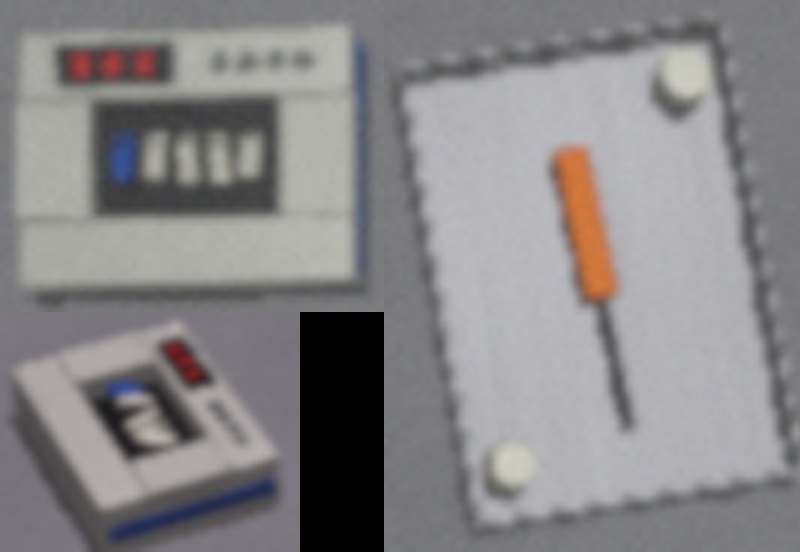

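The crop confirms the orange handle, running (572,148) to (601,300), with a black shaft pointing down to (628,430), which is -x. The blue rocker is the leftmost (+y) of the row at (124,157). The well corners are (95,99), (277,98), (278,214) and (93,214).

```bash
python3 - <<'E'
from h import *
np.set_printoptions(precision=1,suppress=True)
A=lambda x,y,z:at('top',(x+.5)/6-.5+192,(y+.5)/6-.5+164,z)
B=lambda x,y,z:at('top',(x-384+.5)/6-.5+328,(y+.5)/6-.5+146,z)
for n,l,z in(('case',[(22,33),(352,26),(355,288),(20,288)],45),('well',[(95,99),(277,98),(278,214),(93,214)],45),('blue',[(125,133),(122,183),(124,157)],41)):
    p=[A(*q,z) for q in l];print(n,*p,np.mean(p,0))
for n,l,z in(('handle',[(572,148),(601,300)],25),('shaft',[(628,430)],14),('basket',[(400,80),(715,25),(795,480),(478,528)],35),('vials',[(512,465)],48),('jar',[(688,75)],38)):
    p=[B(*q,z) for q in l];print(n,*p,np.mean(p,0))
for n,u,v,z in(('vmid',360,208,50),('vback',175,254,55),('tj',373,152,75),('beak',540,237,50)):print(n,at('top',u/1.25,v/1.25,z))
# handle via mask, side check
im=vision.capture('top').astype(int);m=(im[...,0]>150)&(im[...,0]-im[...,2]>80);m[:, :330]=0;m[:,395:]=0
v,u=np.nonzero(m);P=np.array([at('top',a,b,25)[:2] for a,b in zip(u,v)]);c=P.mean(0);w,V=np.linalg.eigh(np.cov((P-c).T));print('orange',c,V[:,1],np.sqrt(12*w),len(u))
im=vision.capture('side').astype(int);m=(im[...,0]>130)&(im[...,0]-im[...,2]>80);v,u=np.nonzero(m);k=(u>330)&(u<375)&(v>210)&(v<240);print('side px',u[k].mean(),v[k].mean(),'proj',proj('side',[[*c,16]]))
E
```

```text
case [604.1 284.7  45. ] [606.2 117.3  45. ] [473.2 115.1  45. ] [474.6 283.6  45. ] [539.5 200.2  45. ]
well [570.  247.1  45. ] [569.7 155.   45. ] [510.9 154.1  45. ] [511.7 247.3  45. ] [540.6 200.9  45. ]
blue [553.1 232.6  41. ] [527.6 233.8  41. ] [540.8 232.9  41. ] [540.5 233.1  41. ]
handle [ 599.4 -215.3   25. ] [ 520.7 -228.7   25. ] [ 560. -222.   25.]
shaft [ 454.5 -242.6   14. ] [ 454.5 -242.6   14. ]
basket [ 633.7 -126.7   35. ] [ 661.2 -289.1   35. ] [ 427.4 -324.1   35. ] [ 404.8 -163.3   35. ] [ 531.8 -225.8   35. ]
vials [ 435.9 -179.9   48. ] [ 435.9 -179.9   48. ]
jar [ 634.7 -274.1   38. ] [ 634.7 -274.1   38. ]
vmid [609.    2.2  50. ]
vback [500.5 446.9  55. ]
tj [740.9 -30.8  75. ]
beak [ 534.7 -433.5   50. ]
orange [ 560.2 -221.5] [-1.  -0.2] [15.9 76.7] 128
side px 350.22222222222223 225.71527777777777 proj [[349.4 226.6]]
```

The points fit the given sizes: case 130 x 168, handle about 77 to 80 long, and blue rocker 32 mm from the well centre. The tool can only point down, and the rocker sits below the rim, so the stylus must be pitched tip-down in the grip. I'll do that by pressing the handle's rear on the console's -y edge. First, the move to the grasp.

```bash
cat >> h.py <<'E'
from scipy.spatial.transform import Rotation as Ro
def go(P,ydeg=None):
    "tool increments to world P; ydeg = wanted world direction of tool y"
    s=sense();q=s['orientation'];R=Ro.from_quat([q[1],q[2],q[3],q[0]]).as_matrix()
    y=np.degrees(np.arctan2(R[1,1],R[0,1]));t=0 if ydeg is None else -np.radians(ydeg-y)
    print('t',round(s['clock'],2),'pos',s['ee_pos'].round(1),'ydir',round(y,2),'tilt',R[2].round(3),'q',s['q'].round(2),'F',s['wrist_force'].round(1),'w',round(s['grip_width'],1),s['grip_force'])
    print('inc',(R.T@(np.array(P)-s['ee_pos'])).round(1),'turn',round(t,4))
E
python3 -c "
from h import *
go([555,-223,150],-80.4)"
```

```text
t 0.3 pos [251.7 599.  244.8] ydir 67.21 tilt [-0.    -0.001 -1.   ] q [-1.27  0.38  0.04  1.6  -0.02  1.16 -0.05] F [-0.3  0.2 -0. ] w 85.3 0.0
inc [-598.  -640.2   95.4] turn 2.5763
```

Call:
move_arm(
  increments=[
    [[-598, -640, 60], 2.4, 85],
    [[-598, -640, 60], 2.4, 85],
    [[-598, -640, 60], 2.4, 85],
    [[-598, -640, 60], 2.4, 85],
    [[-598, -640, 60], 2.4, 85],
    [[-598, -640, 60], 2.4, 85],
    [[-598, -640, 60], 2.4, 85],
    [[-598, -640, 60], 2.4, 85],
    [[-598, -640, 60], 2.4, 85],
    [[-598, -640, 60], 2.4, 85],
    [[-598, -640, 60], 2.4, 85],
    [[-598, -640, 60], 2.4, 85],
    [[-598, -640, 60], 2.4, 85],
    [[-598, -640, 60], 2.4, 85],
    [[-598, -640, 60], 2.4, 85],
    [[-598, -640, 60], 2.4, 85],
    [[-598, -640, 60], 2.4, 85],
    [[-598, -640, 60], 2.4, 85],
    [[-598, -640, 60], 2.4, 85],
    [[-598, -640, 60], 2.4, 85],
  ],
)

```text
clock: 1.97
ee_pos: [540.5, -182.1, 188.3]
orientation: [-0.0, 0.986, 0.169, 0.0]
wrist_force: [0.4, 0.1, 1.2]
grip_width: 84.8
grip_force: 0.0
```

```bash
python3 -c "
from h import *
go([555,-223,60],-80.4)"
```

```text
t 1.97 pos [ 540.5 -182.1  188.3] ydir -70.51 tilt [ 0.001  0.    -1.   ] q [-0.4   0.37  0.79  1.88 -0.31  1.02 -0.71] F [0.4 0.1 1.2] w 84.8 0.0
inc [ -0.   43.4 128.3] turn 0.1726
```

Call:
move_arm(
  increments=[
    [[0, 20, 30], 0.1, 85],
    [[0, 43, 60], 0.17, 85],
    [[0, 43, 95], 0.17, 85],
    [[0, 43, 128], 0.17, 85],
    [[0, 43, 128], 0.17, 85],
    [[0, 43, 128], 0.17, 85],
  ],
)

```text
clock: 2.47
ee_pos: [552.6, -220.3, 58.6]
orientation: [-0.001, 0.996, 0.087, -0.002]
wrist_force: [0.4, -0.9, 0.4]
grip_width: 84.9
grip_force: 0.0
```

```bash
python3 -c "
from h import *
go([555,-223,19],-80.4)
snap('top','t2.png',(328,146,398,238),6)"
```

```text
t 2.47 pos [ 552.6 -220.3   58.6] ydir -80.02 tilt [-0.005 -0.002 -1.   ] q [-0.24  0.62  0.7   1.88 -0.52  0.84 -0.67] F [ 0.4 -0.9  0.4] w 84.9 0.0
inc [ 2.1  3.2 39.6] turn 0.0066
```

View pics/t2.png

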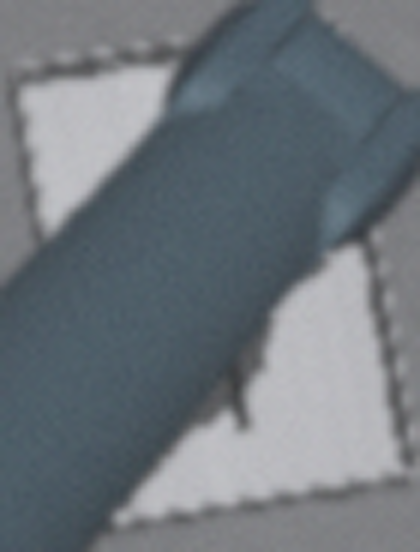

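The arm hides the grasp, but the shaft lies at (240,425) as before. Descending on the measured pose.

Call:
move_arm(
  increments=[
    [[2, 3, 18], 0, 85],
    [[2, 3, 32], 0, 85],
    [[2, 3, 38], 0, 85],
    [[2, 3, 38], 0, 85],
    [[2, 3, 38], 0, 85],
  ],
)

```text
clock: 2.93
ee_pos: [557.1, -223.5, 23.0]
orientation: [-0.0, 0.996, 0.087, 0.0]
wrist_force: [-0.5, -0.1, -0.1]
grip_width: 84.7
grip_force: 0.0
```

```bash
python3 -c "
from h import *
go([555,-223,20],-80.4)"
```

```text
t 2.93 pos [ 557.1 -223.5   23. ] ydir -80.02 tilt [ 0.001 -0.    -1.   ] q [-0.2   0.67  0.65  1.88 -0.57  0.78 -0.63] F [-0.5 -0.1 -0.1] w 84.7 0.0
inc [-1.9 -0.9  3. ] turn 0.0067
```

Call:
move_arm(
  increments=[
    [[-2, 0, 3], 0, 85],
    [[-2, 0, 3], 0, 0],
    [[-2, 0, 3], 0, 0],
    [[-2, 0, 3], 0, 0],
    [[-2, 0, 3], 0, 0],
    [[-2, 0, 3], 0, 0],
    [[-2, 0, 3], 0, 0],
    [[-2, 0, 3], 0, 0],
    [[-2, 0, 3], 0, 0],
    [[-2, 0, 3], 0, 0],
    [[-2, 0, 3], 0, 0],
    [[-2, 0, 3], 0, 0],
  ],
  grip_force=60,
)

```text
clock: 3.93
ee_pos: [555.2, -224.3, 19.7]
orientation: [0.0, 0.996, 0.087, 0.0]
wrist_force: [-0.3, 0.2, 3.0]
grip_width: 16.8
grip_force: 60.2
```

Call:
move_arm(
  increments=[
    [[0, 0, -20], 0, 0],
    [[0, 0, -45], 0, 0],
    [[0, 0, -75], 0, 0],
    [[0, 0, -105], 0, 0],
    [[0, 0, -120], 0, 0],
    [[0, 0, -120], 0, 0],
    [[0, 0, -120], 0, 0],
  ],
)

```text
clock: 4.52
ee_pos: [554.9, -223.8, 139.4]
orientation: [-0.0, 0.996, 0.087, 0.0]
wrist_force: [0.5, 0.1, -0.8]
grip_width: 16.6
grip_force: 59.8
```

```bash
python3 -c "
from h import *
go([540,88,140],0)"
```

```text
t 4.52 pos [ 554.9 -223.8  139.4] ydir -80.02 tilt [ 0.001 -0.    -1.   ] q [-0.3   0.51  0.78  1.84 -0.43  0.97 -0.73] F [ 0.5  0.1 -0.8] w 16.6 59.754778146743774
inc [  39.3 -309.7   -0.5] turn -1.3967
```

Call:
move_arm(
  increments=[
    [[39, -310, 0], -1.397, 0],
    [[39, -310, 0], -1.397, 0],
    [[39, -310, 0], -1.397, 0],
    [[39, -310, 0], -1.397, 0],
    [[39, -310, 0], -1.397, 0],
    [[39, -310, 0], -1.397, 0],
    [[39, -310, 0], -1.397, 0],
    [[39, -310, 0], -1.397, 0],
    [[39, -310, 0], -1.397, 0],
    [[39, -310, 0], -1.397, 0],
    [[39, -310, 0], -1.397, 0],
    [[39, -310, 0], -1.397, 0],
    [[39, -310, 0], -1.397, 0],
    [[39, -310, 0], -1.397, 0],
    [[39, -310, 0], -1.397, 0],
    [[39, -310, 0], -1.397, 0],
  ],
)

```text
clock: 5.85
ee_pos: [539.3, 87.8, 138.9]
orientation: [-0.0, 0.708, 0.707, -0.0]
wrist_force: [-0.4, -0.0, -1.3]
grip_width: 16.8
grip_force: 59.7
```

```bash
python3 -c "
from h import *
go([540,88,65],0)
o=np.zeros((520,800,3),np.uint8)
snap('side','a.png',(240,60,360,190),4);snap('top','b.png',(220,150,300,230),4)
a=cv2.imread('pics/a.png');b=cv2.imread('pics/b.png');o[:520,:480]=a;o[:320,480:]=b;cv2.imwrite('pics/c3.png',o)"
```

```text
t 5.85 pos [539.3  87.8 138.9] ydir -0.08 tilt [-0.    -0.001 -1.   ] q [-0.62  0.33  0.45  1.96 -0.18  0.89 -0.08] F [-0.4 -0.  -1.3] w 16.8 59.749630093574524
inc [ 0.2  0.7 73.9] turn -0.0014
```

View pics/c3.png

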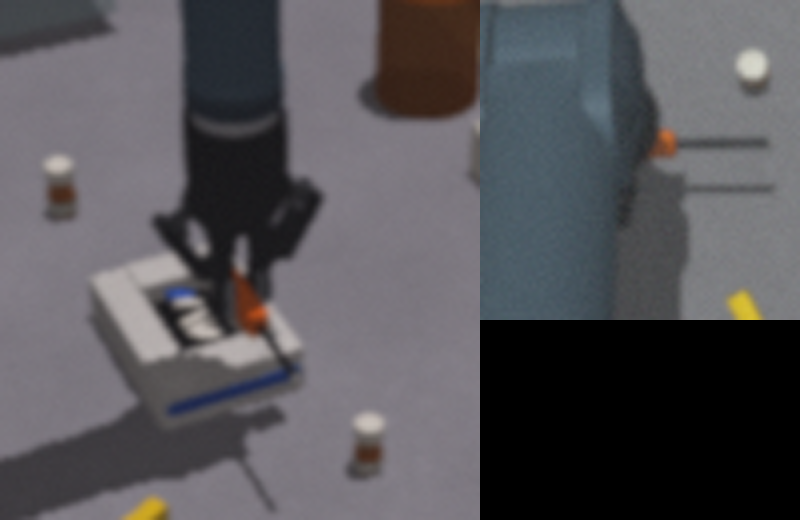

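The stylus is held level in the jaws, with its shaft ending near (768,143) in the right-hand crop and pointing -y. The rear hangs over the console's edge, so I'll lower it in small steps.

Call:
move_arm(
  increments=[
    [[0, 0, 35], 0, 0],
    [[0, 0, 60], 0, 0],
    [[0, 0, 72], 0, 0],
    [[0, 0, 72], 0, 0],
    [[0, 0, 72], 0, 0],
    [[0, 0, 74], 0, 0],
    [[0, 0, 76], 0, 0],
    [[0, 0, 78], 0, 0],
    [[0, 0, 78], 0, 0],
  ],
  grip_force=25,
)

```text
clock: 6.7
ee_pos: [540.1, 88.1, 61.9]
orientation: [0.0, 0.707, 0.707, 0.001]
wrist_force: [-0.9, -0.3, 0.6]
grip_width: 16.7
grip_force: 59.8
```

Call:
move_arm(
  increments=[
    [[0, 0, 1], 0, 0],
    [[0, 0, 2], 0, 0],
    [[0, 0, 3], 0, 0],
    [[0, 0, 3], 0, 0],
  ],
  grip_force=25,
)

```text
clock: 7.03
ee_pos: [540.2, 88.0, 61.0]
orientation: [-0.001, 0.707, 0.707, 0.0]
wrist_force: [-5.0, -1.5, 16.8]
grip_width: 17.0
grip_force: 62.0
```

Call:
move_arm(
  increments=[
    [[0, 0, 1], 0, 0],
    [[0, 0, 2], 0, 0],
    [[0, 0, 3], 0, 0],
    [[0, 0, 3], 0, 0],
  ],
  grip_force=20,
)

```text
clock: 7.37
ee_pos: [541.0, 87.3, 58.9]
orientation: [-0.0, 0.707, 0.707, 0.001]
wrist_force: [-6.1, -2.7, 19.4]
grip_width: 17.0
grip_force: 63.7
```

```bash
python3 -c "
from h import *
go([540,88,55],0)
print(sense()['torque'])
o=np.zeros((520,800,3),np.uint8)
snap('side','a.png',(240,60,360,190),4);snap('top','b.png',(220,150,300,230),4)
a=cv2.imread('pics/a.png');b=cv2.imread('pics/b.png');o[:520,:480]=a;o[:320,480:]=b;cv2.imwrite('pics/c4.png',o)"
```

```text
t 7.37 pos [541.   87.3  58.9] ydir -0.05 tilt [ 0.001  0.001 -1.   ] q [-0.58  0.46  0.4   1.99 -0.27  0.74 -0.01] F [-6.1 -2.7 19.4] w 17.0 63.68921399116516
inc [ 0.7 -1.   3.9] turn -0.0009
[-0.03015514  1.32887003  0.15111011]
```

View pics/c4.png

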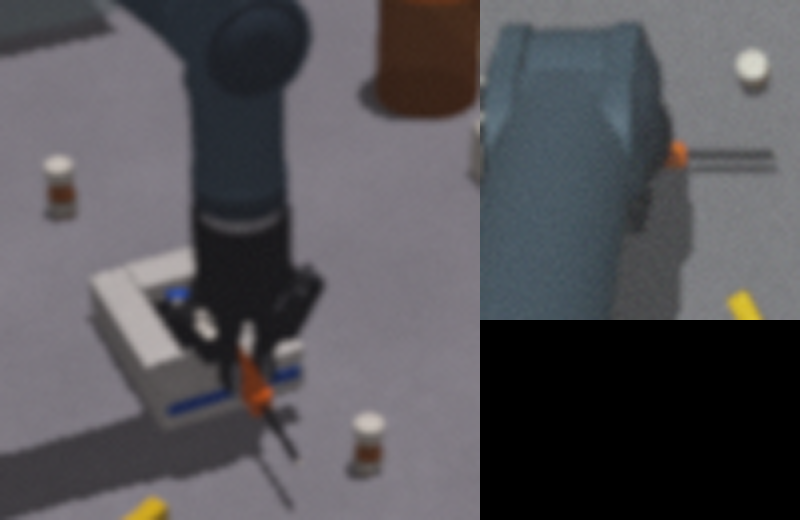

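The gripper is beside the console and the stylus is turning slightly: the shaft and its shadow converge at (770,155)/(775,168). I'll continue pressing.

Call:
move_arm(
  increments=[
    [[0, 0, 1], 0, 0],
    [[0, 0, 2], 0, 0],
    [[0, 0, 3], 0, 0],
    [[0, 0, 4], 0, 0],
    [[0, 0, 5], 0, 0],
    [[0, 0, 5], 0, 0],
  ],
)

```text
clock: 7.97
ee_pos: [541.6, 85.7, 54.0]
orientation: [0.001, 0.708, 0.706, 0.001]
wrist_force: [-5.6, -5.3, 19.3]
grip_width: 16.7
grip_force: 66.7
```

```bash
python3 -c "
from h import *
go([540,88,50],0)
# shaft line fit from top+side: dark tip end search left for eyes
for n,c in(('top',(260,180,305,200)),('side',(295,150,335,190))):
    im=vision.capture(n)[c[1]:c[3],c[0]:c[2]].mean(2).astype(int)
o=np.zeros((520,800,3),np.uint8)
snap('side','a.png',(290,130,340,190),8);snap('top','b.png',(255,175,305,205),8)
a=cv2.imread('pics/a.png');b=cv2.imread('pics/b.png');o[:480,:400]=a;o[:240,400:]=b;cv2.imwrite('pics/c5.png',o)"
```

```text
t 7.97 pos [541.6  85.7  54. ] ydir -0.12 tilt [-0.     0.002 -1.   ] q [-0.57  0.47  0.4   1.99 -0.27  0.73 -0.01] F [-5.6 -5.3 19.3] w 16.7 66.65016889572144
inc [ 2.3 -1.6  4. ] turn -0.0021
```

View pics/c5.png

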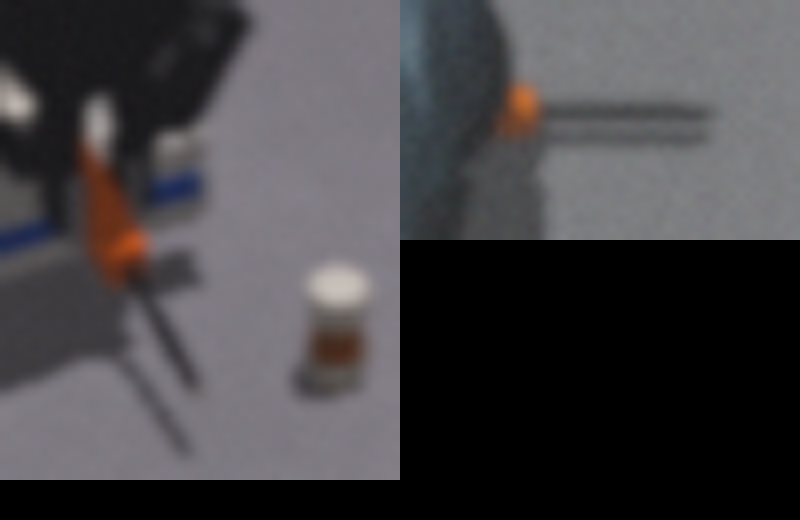

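```bash
cat >> h.py <<'E'
def tri(t,s):
    (c1,d1),(c2,d2)=ray('top',*t),ray('side',*s)
    A=np.stack([d1,-d2],1);k,*_=np.linalg.lstsq(A,c2-c1,rcond=None)
    p,q=c1+k[0]*d1,c2+k[1]*d2;return (p+q)/2,np.linalg.norm(p-q)
E
python3 -c "
from h import *
a=tri((294.2,188.9),(314.4,178.3));b=tri((272.7,188.7),(306.8,164.3));print(a,b);d=b[0]-a[0];print(d[2]/np.hypot(d[0],d[1]))"
```

```text
(array([542.8883924 , -15.96573195,  35.40180853]), np.float64(2.003035851110249)) (array([544.37659792,  48.77724734,  40.75362832]), np.float64(3.944429872378954))
0.08264072077074179
```

```bash
python3 -c "
from h import *
for x in (541,543):
  for n,(t,s) in {'tip':((294.2,188.9),(314.4,178.3)),'root':((272.7,188.7),(306.8,164.3))}.items():
    c,d=ray('side',*s);p=c+d*(x-c[0])/d[0];print(n,x,p.round(1),'top y at that z',at('top',*t,p[2])[:2].round(1))
print(proj('side',[[541,-18,35],[541,-18,30],[541,-16,20],[541,50,48],[541,50,40]]))
print(proj('top',[[541,-18,35],[541,-18,30],[541,-16,20],[541,50,48],[541,50,40]]))
"
```

```text
tip 541 [541.  -22.7  42.1] top y at that z [541.2 -15.9]
root 541 [541.   35.5  52.9] top y at that z [541.1  48.3]
tip 543 [543.  -18.2  37.4] top y at that z [541.7 -15.7]
root 543 [543.   40.4  48.3] top y at that z [541.6  48.7]
[[313.7965971  179.02047371]
 [313.8084911  180.18808749]
 [313.5704324  182.10232374]
 [305.01837588 162.73132219]
 [305.07442398 164.61858478]]
[[294.97875322 189.21277224]
 [295.04447129 189.39482824]
 [294.52555737 189.7604459 ]
 [272.28126628 188.92359097]
 [272.52109802 189.21878842]]
```

Call:
move_arm(
  increments=[
    [[1, 0, 1], 0, 0],
    [[1, 0, 2], 0, 0],
    [[2, 0, 3], 0, 0],
    [[2, 0, 4], 0, 0],
    [[2, 0, 5], 0, 0],
    [[2, 0, 6], 0, 0],
    [[2, 0, 6], 0, 0],
  ],
)

```text
clock: 8.75
ee_pos: [542.4, 85.0, 48.4]
orientation: [0.002, 0.709, 0.706, 0.0]
wrist_force: [-5.3, -8.4, 21.1]
grip_width: 16.5
grip_force: 71.3
```

Call:
move_arm(
  increments=[
    [[0, 0, -15], 0, 0],
    [[0, 0, -35], 0, 0],
    [[-30, 0, -35], 0, 0],
    [[-50, 0, -35], 0, 0],
    [[-50, 0, -15], 0, 0],
    [[-50, 0, -10], 0, 0],
    [[-50, 0, -10], 0, 0],
    [[-50, 0, -10], 0, 0],
  ],
)

```text
clock: 9.42
ee_pos: [539.0, 41.0, 53.9]
orientation: [-0.001, 0.707, 0.708, -0.0]
wrist_force: [-0.3, -0.2, -0.1]
grip_width: 17.0
grip_force: 68.2
```

```bash
python3 -c "
from h import *
go([540,37,46],0)
snap('side','a.png',(270,130,340,200),6);snap('top','b.png',(265,175,325,205),6)
a=cv2.imread('pics/a.png');b=cv2.imread('pics/b.png');o=np.zeros((420,780,3),np.uint8);o[:,:420]=a;o[:180,420:]=b;cv2.imwrite('pics/c6.png',o)"
```

```text
t 9.42 pos [539.   41.   53.9] ydir 0.08 tilt [ 0.    -0.001 -1.   ] q [-0.5   0.46  0.41  2.01 -0.27  0.72  0.08] F [-0.3 -0.2 -0.1] w 17.0 68.16178321838379
inc [-4.   1.   7.9] turn 0.0015
```

View pics/c6.png

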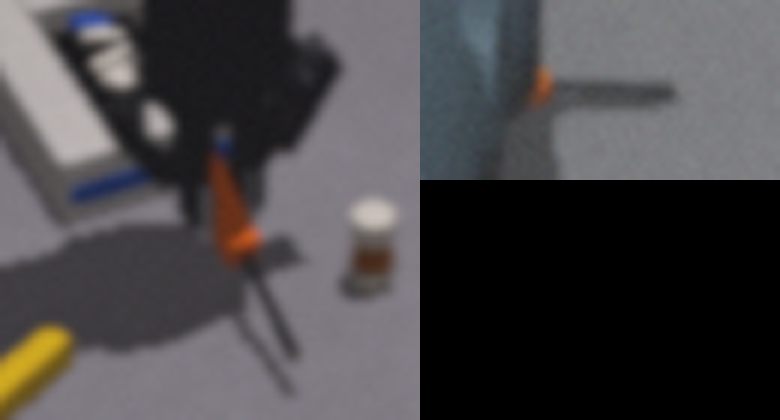

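The stylus is now clearly pitched tip-down, because the shaft and its shadow converge toward (290,355)/(290,395). I'll feel the bench with the tip to measure it.

Call:
move_arm(
  increments=[
    [[0, 0, 2], 0, 0],
    [[0, 0, 4], 0, 0],
    [[0, 0, 6], 0, 0],
    [[0, 0, 6], 0, 0],
  ],
)

```text
clock: 9.85
ee_pos: [539.3, 40.2, 48.0]
orientation: [-0.0, 0.707, 0.707, -0.0]
wrist_force: [-0.7, 0.9, -0.5]
grip_width: 16.9
grip_force: 68.2
```

Call:
move_arm(
  increments=[
    [[0, 0, 2], 0, 0],
    [[0, 0, 3], 0, 0],
    [[0, 0, 3], 0, 0],
  ],
)

```text
clock: 10.1
ee_pos: [539.3, 39.9, 45.0]
orientation: [-0.0, 0.707, 0.707, -0.0]
wrist_force: [-0.6, 0.0, -0.1]
grip_width: 16.5
grip_force: 68.2
```

Call:
move_arm(
  increments=[
    [[0, 0, 2], 0, 0],
    [[0, 0, 3], 0, 0],
    [[0, 0, 3], 0, 0],
  ],
)

```text
clock: 10.35
ee_pos: [539.3, 39.9, 42.0]
orientation: [-0.0, 0.707, 0.707, -0.0]
wrist_force: [0.4, 0.9, -1.2]
grip_width: 16.9
grip_force: 68.2
```

Call:
move_arm(
  increments=[
    [[0, 0, 2], 0, 0],
    [[0, 0, 3], 0, 0],
    [[0, 0, 3], 0, 0],
  ],
)

```text
clock: 10.6
ee_pos: [539.3, 39.9, 39.0]
orientation: [-0.0, 0.707, 0.707, -0.0]
wrist_force: [0.3, -0.9, -0.8]
grip_width: 16.4
grip_force: 68.2
```

Call:
move_arm(
  increments=[
    [[0, 0, 2], 0, 0],
    [[0, 0, 3], 0, 0],
    [[0, 0, 3], 0, 0],
  ],
)

```text
clock: 10.85
ee_pos: [539.3, 40.0, 36.0]
orientation: [-0.0, 0.707, 0.707, -0.0]
wrist_force: [-0.2, 0.5, -0.7]
grip_width: 16.7
grip_force: 68.2
```

Call:
move_arm(
  increments=[
    [[0, 0, 1], 0, 0],
    [[0, 0, 2], 0, 0],
    [[0, 0, 2], 0, 0],
  ],
)

```text
clock: 11.1
ee_pos: [539.5, 40.0, 34.1]
orientation: [-0.0, 0.707, 0.707, -0.0]
wrist_force: [-0.5, -0.3, -0.4]
grip_width: 16.6
grip_force: 68.2
```

Call:
move_arm(
  increments=[
    [[0, 0, 1], 0, 0],
    [[0, 0, 2], 0, 0],
    [[0, 0, 2], 0, 0],
  ],
)

```text
clock: 11.35
ee_pos: [539.8, 40.2, 32.8]
orientation: [-0.0, 0.707, 0.707, 0.0]
wrist_force: [-1.3, 1.6, 5.9]
grip_width: 16.6
grip_force: 68.9
```

Call:
move_arm(
  increments=[
    [[0, 0, 1], 0, 0],
    [[0, 0, 2], 0, 0],
    [[0, 0, 2], 0, 0],
  ],
)

```text
clock: 11.6
ee_pos: [540.6, 40.4, 31.3]
orientation: [0.0, 0.707, 0.707, 0.001]
wrist_force: [-0.9, 1.9, 6.5]
grip_width: 16.6
grip_force: 69.0
```

Call:
move_arm(
  increments=[
    [[0, 0, 1], 0, 0],
    [[0, 0, 2], 0, 0],
    [[0, 0, 2], 0, 0],
  ],
)

```text
clock: 11.85
ee_pos: [541.2, 40.5, 29.5]
orientation: [0.001, 0.707, 0.707, 0.001]
wrist_force: [-0.4, 1.3, 6.5]
grip_width: 16.6
grip_force: 69.1
```

The tip touched at TCP z of about 33, so the pitch is about 0.25 to 0.28 with some upward slip. I'll pivot again with a longer lever.

Call:
move_arm(
  increments=[
    [[0, 0, -30], 0, 0],
    [[0, 0, -55], 0, 0],
    [[18, -1, -55], 0, 0],
    [[38, -1, -55], 0, 0],
    [[38, -1, -40], 0, 0],
    [[38, -1, -28], 0, 0],
    [[38, -1, -25], 0, 0],
    [[38, -1, -25], 0, 0],
  ],
)

```text
clock: 12.52
ee_pos: [536.7, 76.6, 51.5]
orientation: [-0.001, 0.708, 0.707, -0.002]
wrist_force: [-1.1, -1.0, 0.2]
grip_width: 16.5
grip_force: 68.2
```

Call:
move_arm(
  increments=[
    [[0, 0, 1], 0, 0],
    [[0, 0, 2], 0, 0],
    [[0, 0, 3], 0, 0],
    [[0, 0, 3], 0, 0],
  ],
)

```text
clock: 12.85
ee_pos: [538.8, 77.6, 50.5]
orientation: [0.0, 0.707, 0.707, 0.0]
wrist_force: [0.4, 0.4, -0.2]
grip_width: 17.2
grip_force: 68.2
```

Call:
move_arm(
  increments=[
    [[0, 0, 1], 0, 0],
    [[0, 0, 2], 0, 0],
    [[0, 0, 3], 0, 0],
    [[0, 0, 3], 0, 0],
  ],
)

```text
clock: 13.18
ee_pos: [538.9, 78.0, 48.0]
orientation: [-0.0, 0.707, 0.707, 0.0]
wrist_force: [-2.1, -0.7, 3.6]
grip_width: 16.6
grip_force: 68.9
```

Call:
move_arm(
  increments=[
    [[0, 0, 1], 0, 0],
    [[0, 0, 2], 0, 0],
    [[0, 0, 3], 0, 0],
    [[0, 0, 4], 0, 0],
    [[0, 0, 4], 0, 0],
  ],
)

```text
clock: 13.6
ee_pos: [539.2, 77.8, 45.8]
orientation: [-0.001, 0.707, 0.707, 0.0]
wrist_force: [-5.0, -1.5, 15.3]
grip_width: 16.5
grip_force: 71.4
```

Call:
move_arm(
  increments=[
    [[0, 0, 1], 0, 0],
    [[0, 0, 2], 0, 0],
    [[0, 0, 2], 0, 0],
  ],
)

```text
clock: 13.85
ee_pos: [539.9, 77.5, 44.2]
orientation: [-0.0, 0.707, 0.707, 0.001]
wrist_force: [-5.3, -2.2, 16.6]
grip_width: 16.5
grip_force: 72.4
```

Call:
move_arm(
  increments=[
    [[0, 0, 1], 0, 0],
    [[0, 0, 2], 0, 0],
    [[0, 0, 2.5], 0, 0],
    [[0, 0, 2.5], 0, 0],
  ],
)

```text
clock: 14.18
ee_pos: [540.3, 77.3, 42.3]
orientation: [0.0, 0.707, 0.707, 0.001]
wrist_force: [-4.8, -2.8, 20.4]
grip_width: 16.7
grip_force: 73.9
```

Call:
move_arm(
  increments=[
    [[0, 0, -20], 0, 0],
    [[0, 0, -35], 0, 0],
    [[-30, 0, -35], 0, 0],
    [[-45, 0, -30], 0, 0],
    [[-45, 0, -12], 0, 0],
    [[-45, 0, -4], 0, 0],
    [[-45, 0, -4], 0, 0],
    [[-45, 0, -4], 0, 0],
  ],
)

```text
clock: 14.85
ee_pos: [537.8, 33.8, 42.1]
orientation: [-0.001, 0.707, 0.708, -0.001]
wrist_force: [0.2, 0.2, -0.8]
grip_width: 16.4
grip_force: 70.8
```

Call:
move_arm(
  increments=[
    [[0, 0, 1], 0, 0],
    [[0, 0, 2], 0, 0],
    [[0, 0, 2], 0, 0],
  ],
)

```text
clock: 15.1
ee_pos: [539.0, 33.6, 41.1]
orientation: [0.0, 0.707, 0.708, 0.0]
wrist_force: [-0.2, 0.4, 0.2]
grip_width: 16.9
grip_force: 70.8
```

Call:
move_arm(
  increments=[
    [[0, 0, 0.5], 0, 0],
    [[0, 0, 1], 0, 0],
    [[0, 0, 1], 0, 0],
  ],
)

```text
clock: 15.35
ee_pos: [538.7, 33.1, 39.9]
orientation: [0.0, 0.707, 0.707, 0.0]
wrist_force: [0.1, 0.1, -1.3]
grip_width: 16.9
grip_force: 70.8
```

Call:
move_arm(
  increments=[
    [[0, 0, 0.5], 0, 0],
    [[0, 0, 1], 0, 0],
    [[0, 0, 1], 0, 0],
  ],
)

```text
clock: 15.6
ee_pos: [538.8, 33.2, 39.1]
orientation: [-0.0, 0.707, 0.707, 0.0]
wrist_force: [-0.6, 0.2, 2.0]
grip_width: 16.7
grip_force: 71.1
```

Contact is at TCP z of about 39.5, so the tip's underside is 39.5 mm below the TCP and the pitch is about 0.35. I'll firm the grip and go over the console at height.

Call:
move_arm(
  increments=[
    [[0, 0, -35], 0, 0],
    [[0, 0, -70], 0, 0],
    [[0, 0, -100], 0, 0],
    [[200, 88, -100], 1.571, 0],
    [[200, 88, -100], 1.571, 0],
    [[200, 88, -100], 1.571, 0],
    [[200, 88, -100], 1.571, 0],
    [[200, 88, -100], 1.571, 0],
    [[200, 88, -100], 1.571, 0],
    [[200, 88, -100], 1.571, 0],
    [[200, 88, -100], 1.571, 0],
    [[200, 88, -100], 1.571, 0],
    [[200, 88, -100], 1.571, 0],
    [[200, 88, -100], 1.571, 0],
    [[200, 88, -100], 1.571, 0],
    [[200, 88, -100], 1.571, 0],
    [[200, 88, -100], 1.571, 0],
    [[200, 88, -100], 1.571, 0],
  ],
  grip_force=115,
)

```text
clock: 17.1
ee_pos: [626.3, 233.0, 138.4]
orientation: [0.0, 1.0, 0.001, -0.0]
wrist_force: [0.1, -1.6, -0.3]
grip_width: 15.8
grip_force: 114.0
```

```bash
python3 -c "
from h import *
go([627,233.5,100],-90.5)"
```

```text
t 17.1 pos [626.3 233.  138.4] ydir -89.88 tilt [-0.001  0.001 -1.   ] q [-0.95  0.63  0.73  1.66 -0.47  1.04 -1.63] F [ 0.1 -1.6 -0.3] w 15.8 114.01897072792053
inc [ 0.7 -0.5 38.4] turn 0.0108
```

Call:
move_arm(
  increments=[
    [[0, 0, 20], 0, 0],
    [[0, 0, 40], 0, 0],
    [[0, 0, 43], 0, 0],
    [[0, 0, 43], 0, 0],
    [[0, 0, 43], 0, 0],
  ],
)

```text
clock: 17.52
ee_pos: [626.8, 232.9, 96.2]
orientation: [-0.0, 1.0, 0.0, 0.0]
wrist_force: [-0.3, -0.1, -0.1]
grip_width: 16.0
grip_force: 114.0
```

```bash
python3 -c "
from h import *
go([627,233.5,90],-90)
snap('side','a.png',(255,90,325,170),6);snap('top','b.png',(192,160,256,215),6)
a=cv2.imread('pics/a.png');b=cv2.imread('pics/b.png');o=np.zeros((480,800,3),np.uint8);o[:,:420]=a;o[:330,420:]=b[:,:380];cv2.imwrite('pics/c7.png',o)
print(proj('top',[[531-3,233,58.5],[540,233,40],[531,233,43]]),proj('side',[[531-3,233,58.5],[531,233,43]]))"
```

```text
t 17.52 pos [626.8 232.9  96.2] ydir -89.98 tilt [ 0. -0. -1.] q [-0.93  0.68  0.7   1.68 -0.51  0.97 -1.61] F [-0.3 -0.1 -0.1] w 16.0 113.99849653244019
inc [ 0.2 -0.6  6.2] turn 0.0004
[[210.86143616 193.37006818]
 [212.30392741 190.06258686]
 [212.0425015  192.90736918]] [[280.38422866 129.57644534]
 [281.48039734 132.98450071]]
```

View pics/c7.png

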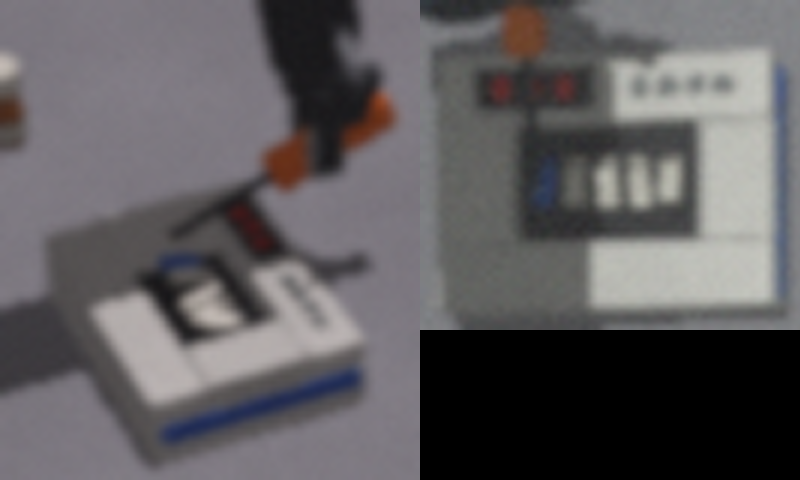

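The shaft runs along (524,30) to (530,110) in the right-hand crop, and extrapolates to a tip at about (537,203), which is the predicted pixel. The raised -x end of the blue rocker is at (544,203), so I'm aligned. I'll descend and feel.

Call:
move_arm(
  increments=[
    [[0, 0, 4], 0, 0],
    [[0, 0, 8], 0, 0],
    [[0, 0, 8], 0, 0],
  ],
)

```text
clock: 17.87
ee_pos: [626.2, 233.0, 87.3]
orientation: [0.0, 1.0, 0.0, -0.0]
wrist_force: [-0.4, 0.6, -0.8]
grip_width: 16.1
grip_force: 114.0
```

Call:
move_arm(
  increments=[
    [[0, 0, 1], 0, 0],
    [[0, 0, 2], 0, 0],
    [[0, 0, 2], 0, 0],
  ],
)

```text
clock: 18.12
ee_pos: [626.4, 233.0, 85.6]
orientation: [0.0, 1.0, -0.0, -0.0]
wrist_force: [0.0, -0.2, -0.6]
grip_width: 15.7
grip_force: 114.0
```

Call:
move_arm(
  increments=[
    [[0, 0, 1], 0, 0],
    [[0, 0, 2], 0, 0],
    [[0, 0, 2], 0, 0],
  ],
)

```text
clock: 18.37
ee_pos: [626.4, 233.0, 83.6]
orientation: [0.0, 1.0, -0.0, -0.0]
wrist_force: [0.2, -0.0, 0.1]
grip_width: 16.1
grip_force: 114.0
```

Call:
move_arm(
  increments=[
    [[0, 0, 1], 0, 0],
    [[0, 0, 1.5], 0, 0],
    [[0, 0, 1.5], 0, 0],
  ],
)

```text
clock: 18.62
ee_pos: [626.8, 233.0, 82.6]
orientation: [-0.0, 1.0, -0.0, 0.0]
wrist_force: [0.7, 0.6, 1.2]
grip_width: 16.2
grip_force: 114.1
```

Call:
move_arm(
  increments=[
    [[0, 0, 1], 0, 0],
    [[0, 0, 1], 0, 0],
    [[0, 0, 1], 0, 0],
  ],
)

```text
clock: 18.87
ee_pos: [626.8, 233.0, 81.9]
orientation: [-0.0, 1.0, -0.0, 0.0]
wrist_force: [0.1, -0.6, 4.9]
grip_width: 15.7
grip_force: 114.3
```

Call:
move_arm(
  increments=[
    [[0, 0, 1], 0, 0],
    [[0, 0, 1], 0, 0],
    [[0, 0, 1], 0, 0],
  ],
)

```text
clock: 19.12
ee_pos: [626.2, 233.1, 80.5]
orientation: [-0.0, 1.0, -0.0, -0.001]
wrist_force: [-2.1, 0.6, 4.3]
grip_width: 16.0
grip_force: 114.5
```

Call:
move_arm(
  increments=[
    [[0, 0, 1], 0, 0],
    [[0, 0, 1], 0, 0],
    [[0, 0, 1], 0, 0],
  ],
)

```text
clock: 19.37
ee_pos: [625.5, 233.1, 79.1]
orientation: [-0.0, 1.0, 0.0, -0.001]
wrist_force: [-2.0, 0.4, 5.4]
grip_width: 16.0
grip_force: 114.6
```

Call:
move_arm(
  increments=[
    [[0, 0, 1], 0, 0],
    [[0, 0, 1], 0, 0],
    [[0, 0, 1], 0, 0],
  ],
)

```text
clock: 19.62
ee_pos: [625.4, 233.1, 78.3]
orientation: [-0.0, 1.0, 0.0, -0.002]
wrist_force: [-3.6, -0.5, 6.7]
grip_width: 15.8
grip_force: 114.7
```

Call:
move_arm(
  increments=[
    [[0, 0, 0.5], 0, 0],
    [[0, 0, 1], 0, 0],
    [[0, 0, 1], 0, 0],
  ],
)

```text
clock: 19.87
ee_pos: [625.6, 233.1, 77.9]
orientation: [-0.0, 1.0, 0.0, -0.002]
wrist_force: [-2.7, -2.3, 8.5]
grip_width: 16.1
grip_force: 114.9
```

Call:
move_arm(
  increments=[
    [[0, 0, 0.5], 0, 0],
    [[0, 0, 1], 0, 0],
    [[0, 0, 1], 0, 0],
    [[0, 0, 1], 0, 0],
  ],
)

```text
clock: 20.2
ee_pos: [625.7, 233.0, 77.5]
orientation: [-0.0, 1.0, -0.0, -0.002]
wrist_force: [-3.4, -0.3, 11.8]
grip_width: 16.0
grip_force: 115.1
```

Travel was 5.2 mm and the force then rose steeply to 12 N, so the rocker is at its stop. I'll lift off and carry the stylus back to the basket.

Call:
move_arm(
  increments=[
    [[0, 0, -10], 0, 0],
    [[0, 0, -35], 0, 0],
    [[0, 0, -65], 0, 0],
    [[0, 0, -80], 0, 0],
    [[-71, 456, -80], -0.168, 0],
    [[-71, 456, -80], -0.168, 0],
    [[-71, 456, -80], -0.168, 0],
    [[-71, 456, -80], -0.168, 0],
    [[-71, 456, -80], -0.168, 0],
    [[-71, 456, -80], -0.168, 0],
    [[-71, 456, -80], -0.168, 0],
    [[-71, 456, -80], -0.168, 0],
    [[-71, 456, -80], -0.168, 0],
    [[-71, 456, -80], -0.168, 0],
    [[-71, 456, -80], -0.168, 0],
    [[-71, 456, -80], -0.168, 0],
    [[-71, 456, -80], -0.168, 0],
    [[-71, 456, -80], -0.168, 0],
  ],
)

```text
clock: 21.7
ee_pos: [555.4, -223.4, 155.9]
orientation: [-0.0, 0.997, 0.083, 0.0]
wrist_force: [0.6, 1.1, -0.5]
grip_width: 16.0
grip_force: 114.0
```

```bash
python3 -c "
from h import *
go([560,-223,60],-80.4)
snap('side','a.png',(260,118,320,166),6);snap('top','b.png',(192,164,256,216),6)
a=cv2.imread('pics/a.png');b=cv2.imread('pics/b.png');o=np.zeros((600,744,3),np.uint8);o[:288,:360]=a;o[:312,360:]=b
c=cv2.resize(cv2.imread('pics/c1.png')[312:552,:300],None,fx=1.2,fy=1.2);d=cv2.imread('pics/c1.png')[:312,:384];o[312:600,:360]=c;o[312:,360:]=d[:288];cv2.imwrite('pics/c8.png',o)"
```

```text
t 21.7 pos [ 555.4 -223.4  155.9] ydir -80.49 tilt [ 0. -0. -1.] q [-0.32  0.49  0.8   1.83 -0.41  1.   -0.75] F [ 0.6  1.1 -0.5] w 16.0 114.02796506881714
inc [ 4.6  0.4 96. ] turn -0.0015
```

View pics/c8.png

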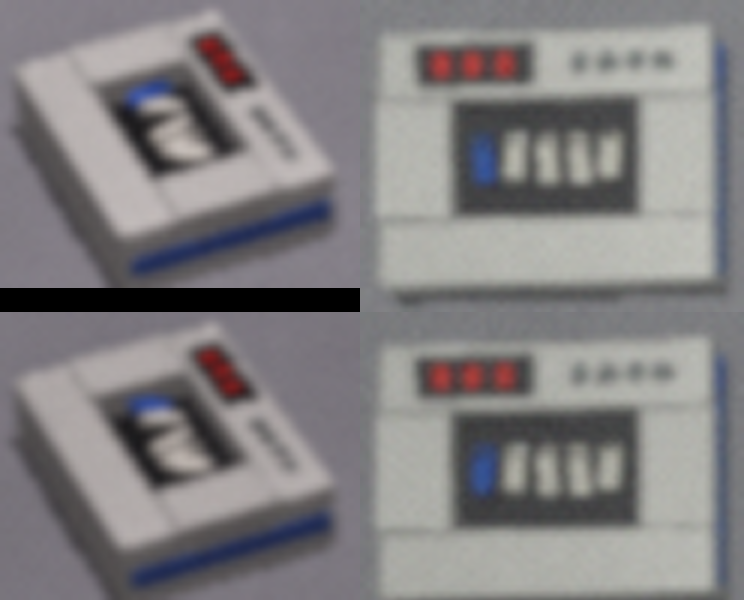

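Compared with before (bottom row), the blue rocker at (484,160) now slants the other way and the white ones are unchanged. Now lowering into the basket.

Call:
move_arm(
  increments=[
    [[0, 0, 30], 0, 0],
    [[0, 0, 60], 0, 0],
    [[0, 0, 90], 0, 0],
    [[0, 0, 105], 0, 0],
    [[0, 0, 110], 0, 0],
    [[0, 0, 110], 0, 0],
  ],
  grip_force=30,
)

```text
clock: 22.3
ee_pos: [555.1, -221.2, 45.0]
orientation: [-0.001, 0.996, 0.085, -0.001]
wrist_force: [-0.1, -0.3, 0.7]
grip_width: 15.9
grip_force: 114.0
```

Call:
move_arm(
  increments=[
    [[0, 0, 2], 0, 0],
    [[0, 0, 4], 0, 0],
    [[0, 0, 6], 0, 0],
    [[0, 0, 8], 0, 0],
    [[0, 0, 10], 0, 0],
    [[0, 0, 12], 0, 0],
    [[0, 0, 12], 0, 0],
  ],
)

```text
clock: 22.88
ee_pos: [558.0, -224.5, 37.1]
orientation: [0.001, 0.996, 0.084, 0.002]
wrist_force: [0.8, -0.2, 7.6]
grip_width: 16.2
grip_force: 115.2
```

Call:
move_arm(
  increments=[
    [[0, 0, 2], 0, 0],
    [[0, 0, 4], 0, 0],
    [[0, 0, 6], 0, 0],
    [[0, 0, 8], 0, 0],
    [[0, 0, 8], 0, 0],
  ],
)

```text
clock: 23.3
ee_pos: [558.3, -224.9, 29.6]
orientation: [0.001, 0.996, 0.084, 0.002]
wrist_force: [1.0, -0.3, 10.5]
grip_width: 15.7
grip_force: 115.9
```

```bash
python3 -c "
from h import *
go([556,-223,21],-80.4)"
```

```text
t 23.3 pos [ 558.3 -224.9   29.6] ydir -80.34 tilt [ 0.005  0.003 -1.   ] q [-0.21  0.67  0.67  1.88 -0.57  0.79 -0.64] F [ 1.  -0.3 10.5] w 15.7 115.94910621643066
inc [-1.9 -2.3  8.6] turn 0.0011
```

Call:
move_arm(
  increments=[
    [[0, 0, 2], 0, 0],
    [[0, 0, 4], 0, 0],
    [[0, 0, 6], 0, 0],
    [[0, 0, 6], 0, 0],
  ],
)

```text
clock: 23.63
ee_pos: [557.9, -224.8, 23.0]
orientation: [0.001, 0.996, 0.084, 0.002]
wrist_force: [0.5, -1.5, 6.8]
grip_width: 15.9
grip_force: 116.0
```

Call:
move_arm(
  increments=[
    [[0, 0, 1], 0, 0],
    [[0, 0, 2], 0, 0],
    [[0, 0, 2], 0, 0],
  ],
)

```text
clock: 23.88
ee_pos: [557.8, -225.1, 21.0]
orientation: [0.002, 0.996, 0.084, 0.002]
wrist_force: [0.6, -1.2, 4.0]
grip_width: 15.9
grip_force: 115.8
```

Call:
move_arm(
  increments=[
    [[0, 0, 0], 0, 17],
    [[0, 0, 0], 0, 18],
    [[0, 0, 0], 0, 20],
    [[0, 0, 0], 0, 24],
    [[0, 0, 0], 0, 30],
    [[0, 0, 0], 0, 40],
    [[0, 0, 0], 0, 55],
    [[0, 0, 0], 0, 60],
    [[0, 0, 0], 0, 60],
    [[0, 0, 0], 0, 60],
  ],
)

```text
clock: 24.72
ee_pos: [555.5, -223.0, 18.3]
orientation: [0.0, 0.996, 0.084, -0.0]
wrist_force: [-0.2, -0.3, -0.5]
grip_width: 60.0
grip_force: 0.0
```

Call:
move_arm(
  increments=[
    [[0, 0, -10], 0, 60],
    [[0, 0, -30], 0, 60],
    [[0, 0, -65], 0, 60],
    [[0, 0, -100], 0, 60],
    [[0, 0, -140], 0, 60],
    [[0, 160, -160], 0, 60],
    [[0, 200, -160], 0, 60],
    [[0, 240, -160], 0, 60],
    [[0, 240, -160], 0, 60],
    [[0, 240, -160], 0, 60],
    [[0, 240, -160], 0, 60],
  ],
)

```text
clock: 25.63
ee_pos: [594.9, -463.5, 179.7]
orientation: [0.001, 0.997, 0.083, -0.0]
wrist_force: [-0.1, -0.7, -0.2]
grip_width: 60.0
grip_force: 0.0
```

```bash
python3 -c "
from h import *
go([556,-223,21],-80.4)
snap('side','a.png',(285,185,405,275),4);snap('top','b.png',(325,146,405,238),4)
a=cv2.imread('pics/a.png');b=cv2.imread('pics/b.png');o=np.zeros((368,800,3),np.uint8);o[:360,:480]=a;o[:,480:]=b;cv2.imwrite('pics/c9.png',o)
im=vision.capture('top').astype(int);m=(im[...,0]>150)&(im[...,0]-im[...,2]>80);m[:, :330]=0;m[:,395:]=0
v,u=np.nonzero(m);P=np.array([at('top',a,b,25)[:2] for a,b in zip(u,v)]);c=P.mean(0);w,V=np.linalg.eigh(np.cov((P-c).T));print('orange',c,V[:,1],np.sqrt(12*w),len(u))
im=vision.capture('side').astype(int);m=(im[...,0]>130)&(im[...,0]-im[...,2]>80);v,u=np.nonzero(m);k=(u>330)&(u<375)&(v>200)&(v<245);print('side px',u[k].mean(),v[k].mean(),k.sum(),'proj',proj('side',[[*c,16]]))"
```

```text
t 25.63 pos [ 594.9 -463.5  179.7] ydir -80.49 tilt [-0.     0.003 -1.   ] q [ 0.14  0.75  0.75  1.39 -0.52  1.2  -0.46] F [-0.1 -0.7 -0.2] w 60.0 0.0
inc [   1.4 -244.   158. ] turn -0.0016
orange [ 563.00023035 -221.51829658] [-0.98570702 -0.16846863] [16.20874203 77.05689961] 131
side px 351.0548780487805 225.64634146341464 164 proj [[350.23493343 226.34829025]]
```

View pics/c9.png

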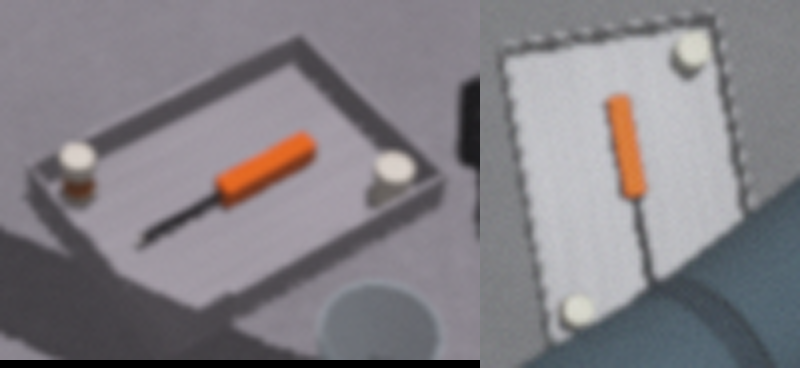

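The stylus lies flat in the basket, with the handle at (265,165) and the tip at (140,243) in the side view. The vial and jar are still standing, and the arm is clear. Handing in.

```bash
python3 -c "
from station import robot
print(robot.finish_job())"
```

```text
the job is handed in; nothing more can be done
None
```

The blue rocker is tipped right over, the white rockers look unchanged in the pictures, the stylus lies flat in the basket, and the job is handed in at about 26 s with no verdict returned.

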